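# Stand a lamp frame on its pad with the kickstand out

## Task

While the small wooden lamp frame still sits in its mould, flip its red-tipped kickstand out over centre so that it falls fully down. Then lift the frame by the top of its post out of the mould, set it down gently in the middle of the cork pad with its foot flat on the pad, and finish still gripping it, holding it upright, because on its narrow foot it would otherwise tip over sideways onto the kickstand. Leave the glue bottle, the tub and the brush where they are.

Things in the scene. Friction and masses are not known exactly. Their poses are not given: they have to be found in the camera images.
- foot (a point): Loose pale-wood lamp frame, 0.45 to 0.65 kg: centre of the underside of its foot. Frame axes: x along the foot, y to the kickstand and hub side, z up the post. Foot 140 (x) x 24 (y) x 45 (z) mm; square post 22 x 22 mm at x = -30, y = 0, top at z = 225 mm. Heavier on the +y side: let go, it tips that way (0.14 rad, onto the kickstand if that is down). In the mould it leans about 0.05 rad.
- neck (a point): Centre of the bare square top part of the post (22 x 22 mm), where the frame is gripped: at x = -30, y = 0, z = 200 mm in the frame's axes; the post goes on 25 mm above it and is bare for 39 mm below it. Same axes as the frame.
- hub (a point): Centre of the brass hub on the frame, a cylinder 32 mm in diameter along the frame's y, sticking out of the post from y = 11 to 57 mm; its centre is at x = -30, y = 34, z = 145 mm in the frame's axes (top at 161 mm).
- hinge (a point): Hinge of the kickstand on the frame, at x = 45, y = 18, z = 75 mm in the frame's axes; its pin runs along the frame's x between two steel lugs (tops at z = 85 mm, x = 24 to 66, y = 10 to 20 mm). The leg swings up-outwards-down towards +y in the plane x = 45 mm.
- leg_tip (a point): Middle of the red tip of the kickstand, 74 mm from its hinge along the leg (the leg is a 10 mm round steel bar, the red tip 14 mm thick, its end 82 mm from the hinge). The leg's z axis runs from the hinge to the tip.
- kickstand (a joint): Angle of the kickstand (rad): 0 = folded, pointing up and leaning 0.45 rad inward (to -y) on its stop; 0.45 = straight up (dead centre); 2.95 = other stop, fully down, slanting out and down on the +y side (its end 9 mm above the foot's underside). Its weighted tip (leg 90 g) makes it fall back to 0 or on to 2.95; under 1 N towards +y half-way up the leg carries it over.
- mould_top (a point): Open wooden mould block, fixed to the bench, 190 (x) x 57 (y) x 50 (z) mm, on a thin plywood plate; this point is the centre of its top face, 50 mm above the bench. Its cavity, 148 x 27 mm and 42 mm deep with its floor 8 mm above the bench, holds the foot of the frame; the cavity's axes are those of the frame at the start.
- pad_top (a point): Centre of the top face of the fixed cork pad, 240 (x) x 200 (y) mm, 5 mm thick.
- glue: White glue bottle with a red cap, 64 mm in diameter, 170 mm high; origin at the centre of its underside. Bystander.
- tub: White open plastic tub, 80 x 130 x 75 mm; origin at the centre of its underside. Bystander.
- brush: Brush with a wooden handle lying on the bench, about 200 mm long, under 30 mm high; origin under its middle. Bystander.

How it is judged:
On the way, in this order (a step that is already met when the one before it is completed fails the run):
1. the kickstand is flipped fully down while the frame's foot is still in the mould (value of joint kickstand above 2.75 rad and z of foot in the frame of mould_top below -0.025 m and horizontal distance between foot and mould_top below 0.02 m), for 0.2 s.
2. the frame is lifted clear of the mould in the gripper (z of foot in the frame of mould_top above 0.005 m and contact force between the fingers and frame above 2 N and contact force between frame and mould below 0.05 N), for 0.1 s.
At the end, for the whole second after the job is handed in: Foot standing on the pad (over 0.3 N, within 4 mm of its top), centred within 50 mm; post within 0.08 rad of vertical; kickstand at its stop (over 2.75 rad); fingers gripping the frame (over 2 N), frame still and clear of the mould; bystanders within 30 mm of their start (value of joint kickstand above 2.75 rad and angle between foot's own z axis and vertical below 0.08 rad and horizontal distance between foot and pad_top below 0.05 m and z of foot in the frame of pad_top below 0.004 m and contact force between frame and pad above 0.3 N and contact force between the fingers and frame above 2 N and contact force between frame and mould below 0.05 N and linear speed of frame below 0.03 m/s and distance of each of glue, tub, brush from where it was at the start of the episode below 0.03 m); the arm keeps its last pose, push and grip.
It fails at once if the frame is tipped over (angle between foot's own z axis and vertical above 0.5 rad).
It fails at once if the frame is slammed or rammed on the pad (over 60 N) (contact force between frame and pad above 60 N).
It fails at once if a bystander is knocked away (distance of any of glue, tub, brush from where it was at the start of the episode above 0.05 m).
It also fails if it takes over 64 s, if anything falls off the work surface, if the arm or the gripper's body presses on something with over 40 N, if the wrist force passes 120 N, or if a joint passes its speed limit or range.

## Robot

A 6-joint arm with a two-finger parallel gripper is mounted at the origin on the work surface. World frame = base frame: x ahead of the robot, y to its left, z up, the work surface at z = 0. Lengths are in m, angles in rad, forces in N, time in s.
With the tool pointing down it reaches from about 0.375 to 0.9 m from the base axis. Payload 3.1 kg.
Tool frame: the origin (TCP) lies midway between the tips of the shut fingers; the grasp point (between the pads) lies 19 mm behind it (manip.grasp_offset is the distance from the TCP to the grasp point, in m); z points along the fingers, y is the line along which they close (so a half turn about z gives the same grasp; the last joint's range is limited). The gripper opens to 85 mm and grips with 20 to 120 N. Pads are 22 mm wide; open, the fingers measure 114 mm over their backs; the gripper's body (76 mm by 85 mm) begins 54 mm behind the grasp point. The pads swing forward as they close: fully open they stand 13 mm farther back than shut.
Start: joints at [1.115, 0.527, 1.433, -0, 1.181, -0.178], TCP at [0.171, 0.601, 0.231] pointing down, gripper open.
Joint ranges: [-3.08, 3.08], [-0.75, 2.2], [0.22, 2.44], [-1.43, 4.57], [0, 2.65], [-2.85, 2.85]. Speed limits (rad/s): [2.79, 2.79, 3.14, 3.14, 3.14, 3.14].

## Interface

Orientations are given as a unit quaternion [x, y, z, w].
In Python, from station import sensors, cams, order, manip gives the robot as it stands.
- The arm moves only by the tool move_arm, never from a script. Its argument "targets" is a list of rows, each an object of numbers: "dx", "dy", "dz": the shift along the world's x, y, z normalised to -1 to 1, where 1 is 25 mm; "rx", "ry", "rz": the turn, a rotation vector about the world's x, y, z normalised to -1 to 1, where 1 is 30 degrees. A call has exactly 10 rows; each row shifts and turns the commanded pose from where the row before left it; what a row does not reach is not made up. A row lasts 1/8 s, in which the tool goes at most 62.5 mm and 10.7 degrees, less where a joint would pass 70% of its speed; a pose out of reach is approached as far as the arm can. A call with a number of a shift or a turn outside -1 to 1 is refused whole. A call with a gripper value outside its range is refused whole. "claw" is the opening in per cent of the stroke, from 0 (shut) to 100 (fully open), set as the call begins (left out, the last holds). The fingers move at their own pace and stop on an object; "newtons" is the grip in N (left out, the last holds). Time passes only in rows, so rows that do not move let the fingers close, or fill a call up. It gives the time, the measured TCP pose, the force, the opening and the grip force at its end, in the units of the state.
- sensors.sense(): the state, without advancing time (a new reading comes with each control period).
- cams.snapshot(name): name is "side" or "top"; returns the picture (384x512x3 uint8, red, green, blue); there is no depth.
- cams.camera_model(name): a dict with "fx", "fy", "cx", "cy" (pixels), "extrinsics" (4x4, takes a point from world to camera coordinates). Camera axes: x right, y down, z forward; pixel columns grow to the right and rows downward; lengths in m; the calibration is good to about 2 mm. A picture is of the moment at which its call begins. camera_model takes no time and is no camera call.
- order.sign_off(): hands the job in; it is judged then, once.
The state is a dict: "t": time; "q": joint angles; "qd": joint speeds; "tau": joint torques, N m; "tcp_pos": TCP position; "tool_rot": TCP orientation; "force": force on the tool from outside, world axes, zero at the start; "ft_torque": the same for the moment, N m; "finger_gap": opening from 0.0 (shut) to 1.0 (fully open); "gripper_force": force on a finger pad.
Only numpy, scipy, OpenCV 4.12 (cv2) and the standard library are available. Lean on these libraries where they do the work, as an engineer would, in place of code of your own. Each camera call takes 0.05 s, during which the arm holds its last target. There are 200 camera calls.

## Working session

There is one attempt and no reset: what is moved stays moved. The work goes in short steps, Python scripts to look and compute and a tool call to move; the robot and the scene stay as the last step left them, time stands still between calls to the robot, and variables do not carry over. Pictures are saved under pics/ and viewed, at most 10 in all, crops included, and the job is handed in when it is done.

Besides the shell and the picture viewer there is one more tool, called after "Request:" as name([rows], argument=value, ...), one row to a line, values as JSON. move_arm: Moves the arm, as the interface text tells. Scaled input: -1 to 1 covers 25 mm each way for a shift and 30 degrees each way for a turn. Its arguments: {"type":"object","properties":{"targets":{"type":"array"},"claw":{"type":"number"},"newtons":{"type":"number"}},"required":["targets"]}

```bash
mkdir -p pics
cat > h.py <<'E'
import numpy as np, cv2
from station import sensors, cams, order, manip
def snap(n,f,crop=None,s=1):
    im=cams.snapshot(n)[:,:,::-1]
    cv2.imwrite('pics/raw_'+f,im)
    if crop: x0,y0,x1,y1=crop; im=im[y0:y1,x0:x1]
    cv2.imwrite('pics/'+f,cv2.resize(im,None,fx=s,fy=s,interpolation=cv2.INTER_CUBIC))
def P(n):
    c=cams.camera_model(n);K=np.array([[c['fx'],0,c['cx']],[0,c['fy'],c['cy']],[0,0,1]]);return K@np.array(c['extrinsics'])[:3]
def proj(n,p):
    v=P(n)@np.append(p,1);return v[:2]/v[2]
def onz(n,uv,z):
    M=P(n);A=np.c_[M[:,0],M[:,1],-np.array([uv[0],uv[1],1])];s=np.linalg.solve(A,-(M[:,2]*z+M[:,3]));return s[:2]
E
python3 - <<'E'
from h import *
snap('top','t0.png',s=1.5);snap('side','s0.png',s=1.5)
for n in('top','side'):
    c=cams.camera_model(n);E=np.array(c['extrinsics']);print(n,c['fx'],-E[:3,:3].T@E[:3,3],E[2,:3])
s=sensors.sense();print(s)
E
```

```text
top 363.6331110840887 [0.48289387 0.00588603 0.84255195] [ 0.14120546 -0.02288997 -0.98971565]
side 370.27195487224515 [0.22597342 0.42669494 0.57808918] [ 0.4823078  -0.59084456 -0.64674716]
{'t': 0.1, 'q': array([ 1.11451835e+00,  5.28378209e-01,  1.43375488e+00, -1.73743785e-05,
        1.18141877e+00, -1.78461219e-01]), 'qd': array([ 0.00013409, -0.0005795 , -0.00280323,  0.00141025,  0.00041501,
       -0.00086339]), 'tau': array([-3.95121197e-04, -4.43305707e+01, -1.78586447e+01, -2.41270873e-04,
        3.91690526e-03, -1.24699707e-06]), 'tcp_pos': array([0.17107754, 0.60046611, 0.23043454]), 'tool_rot': array([ 1.38458749e-01,  9.90367717e-01, -9.33188667e-04, -2.98070997e-04]), 'force': array([0.54953671, 1.03083777, 0.08735028]), 'ft_torque': array([-0.03813984, -0.00310799,  0.0015927 ]), 'gripper_force': 0.0, 'finger_gap': 1.0028392976016953}
```

View pics/t0.png

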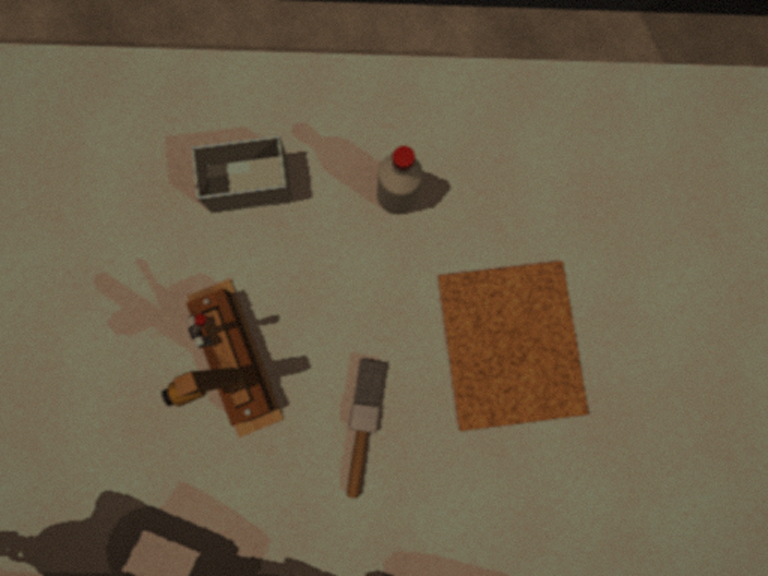

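View pics/s0.png

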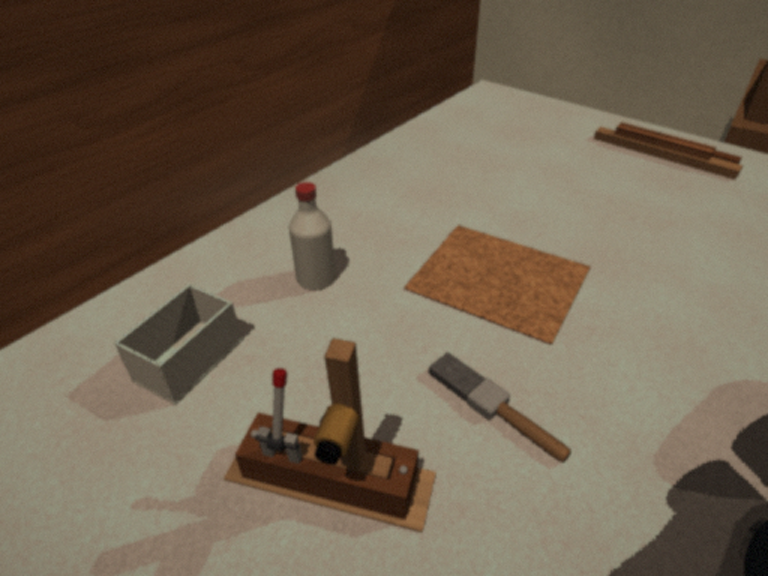

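The top view shows the mould around (235,355), with the hub and kickstand on the left, the pad centre near (513,345) and the brush lying between them. I'll take enlarged crops to measure.

Run:
```python
import cv2
a=cv2.imread('pics/raw_t0.png')[180:300,95:215];b=cv2.imread('pics/raw_s0.png')[220:360,145:295]
cv2.imwrite('pics/tc.png',cv2.resize(a,None,fx=5,fy=5,interpolation=2));cv2.imwrite('pics/sc.png',cv2.resize(b,None,fx=4,fy=4,interpolation=2))
```

```text
(no output)
```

View pics/tc.png

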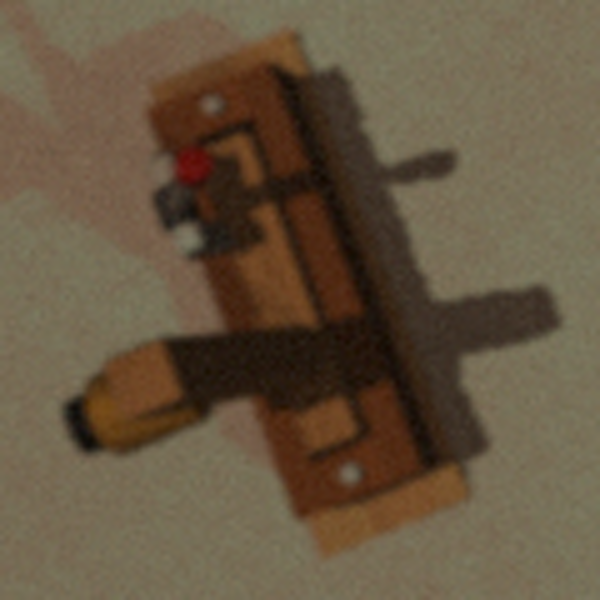

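View pics/sc.png

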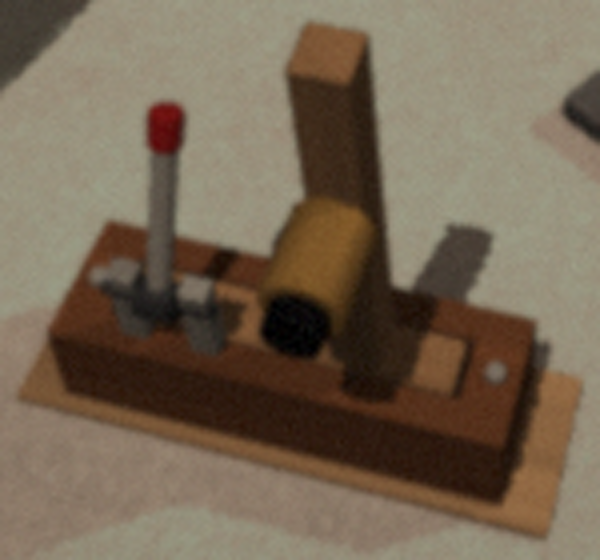

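```bash
cat > fit.py <<'E'
from h import *
from scipy.optimize import least_squares
from scipy.spatial.transform import Rotation as R
T=lambda u,v:('top',(u/5+95-.4,v/5+180-.4));S=lambda u,v:('side',(u/4+145-.4,v/4+220-.4))
m=[((95,-28.5,0),T(272,66)),((95,28.5,0),T(152,102)),((-95,28.5,0),T(300,518)),((-95,-28.5,0),T(433,470)),
((95,-28.5,0),S(110,220)),((-95,-28.5,0),S(535,320)),((-95,28.5,0),S(503,445)),((95,28.5,0),S(52,335))]
f=[((-19,-11,225),S(310,22)),((-41,-11,225),S(368,35)),((-41,11,225),S(355,83)),((-19,11,225),S(290,72)),((-19,-11,225),T(165,340)),((-41,-11,225),T(187,398)),
((-30,57,145),S(295,325)),((-30,57,145),T(82,425))]
def mw(p,q): return np.r_[p[0],p[1],.05]+R.from_euler('z',p[2]).apply(np.array(q)/1e3)
def fw(p,q): # foot offset (mould axes) p3,p4 ; lean p5 (about x), p6 pitch
    return np.r_[p[0],p[1],0]+R.from_euler('z',p[2]).apply(np.r_[p[3],p[4],.009]+R.from_euler('xy',[p[5],p[6]]).apply(np.array(q)/1e3))
def res(p): return np.concatenate([proj(n,mw(p,q))-uv for q,(n,uv) in m]+[proj(n,fw(p,q))-uv for q,(n,uv) in f]+[np.array([p[3]/.003,p[4]/.002,p[6]/.01,0])])
def run():
    return least_squares(res,[.45,.25,.3,0,0,-.05,0],loss='soft_l1')
E
python3 - <<'E'
from fit import *
r=run();p=r.x;print(p.round(4));print(r.fun.reshape(-1,2).round(1).tolist())
np.save('p.npy',p)
for n,q in dict(neck=(-30,0,200),top=(-30,0,225),hub=(-30,34,145),hinge=(45,18,75),tip0=(45,18-74*np.sin(.45),75+74*np.cos(.45)),mid=(45,18-55*np.sin(.45),75+55*np.cos(.45))).items(): 
    w=fw(p,q);print(n,w.round(4),[(proj(c,w)).round(1) for c in('top','side')])
print('tip seen',T(193,165),S(165,128))
pc=[onz('top',(u/1.5-.3,v/1.5-.3),.005) for u,v in((438,275),(562,262),(588,413),(460,430))];print(np.round(pc,3),np.mean(pc,0), np.linalg.norm(pc[0]-pc[1]),np.linalg.norm(pc[1]-pc[2]))
for n,uv in dict(brush1=(373,358),brush2=(354,495)).items(): print(n,onz('top',np.array(uv)/1.5,.02))
for n,uv in dict(cap=(403,157)).items(): print(n,onz('top',np.array(uv)/1.5,.17))
E
```

```text
[ 4.919e-01  2.047e-01  4.077e-01 -1.000e-04 -2.400e-03 -6.600e-02
 -8.800e-03]
[[-0.7, -1.1], [-1.5, 1.5], [-0.8, 1.2], [-2.0, 0.2], [0.1, -1.8], [0.9, -1.8], [0.5, -1.2], [-0.6, -2.5], [0.1, -1.9], [1.9, -1.8], [-0.2, -0.5], [-0.8, -1.3], [-1.2, 0.1], [-1.0, 1.1], [-0.3, 2.5], [-0.4, 0.7], [-0.0, -1.2], [-0.9, 0.0]]
neck [0.4585 0.202  0.2083] [array([128.1, 255.5]), array([228.9, 243.5])]
top [0.4576 0.2034 0.2332] [array([122.4, 256.6]), array([227.5, 231.4])]
hub [0.4469 0.23   0.1512] [array([122.2, 260.6]), array([223.8, 288.1])]
hinge [0.5245 0.2411 0.083 ] [array([130.2, 220.8]), array([185.1, 292. ])]
tip0 [0.5349 0.2154 0.1516] [array([133.1, 213.3]), array([186.9, 249.7])]
mid [0.5322 0.222  0.134 ] [array([132.3, 215.4]), array([186.4, 260.9])]
tip seen ('top', (133.2, 212.6)) ('side', (185.85, 251.6))
[[ 0.624 -0.104]
 [ 0.649 -0.3  ]
 [ 0.417 -0.333]
 [ 0.389 -0.138]] [ 0.5200251  -0.21854219] 0.19748942071760553 0.23454726967893103
brush1 [ 0.49309373 -0.00549795]
brush2 [0.2964654  0.01805634]
cap [ 0.74926809 -0.03706814]
```

Request:
move_arm([
  {"dx":0.78,"dy":-0.86,"dz":1,"rz":0.131},
  {"dx":0.78,"dy":-0.86,"dz":1,"rz":0.131},
  {"dx":0.78,"dy":-0.86,"dz":1,"rz":0.131},
  {"dx":0.78,"dy":-0.86,"dz":1,"rz":0.131},
  {"dx":0.78,"dy":-0.86,"rz":0.131},
  {"dx":0.78,"dy":-0.86,"rz":0.131},
  {"dx":0.78,"dy":-0.86,"rz":0.131},
  {"dx":0.78,"dy":-0.86,"rz":0.131},
  {"dx":0.78,"dy":-0.86,"rz":0.131},
  {"dx":0.78,"dy":-0.86,"rz":0.131},
], claw=0)

```text
schema error: expected keys dx, dy, dz, rx, ry, rz
```

Request:
move_arm([
  {"dx":0.78,"dy":-0.87},
  {"dx":0.78,"dy":-0.87},
  {"dx":0.78,"dy":-0.87},
  {"dx":0.78,"dy":-0.87},
  {"dx":0.78,"dy":-0.87},
  {"dx":0.78,"dy":-0.87},
  {"dx":0.78,"dy":-0.87},
  {"dx":0.78,"dy":-0.87},
  {"dx":0.78,"dy":-0.87},
  {"dx":0.78,"dy":-0.87},
])

```text
schema error: expected keys dx, dy, dz, rx, ry, rz
```

All keys are needed in every row.

Request:
move_arm([
  {"dx":0.78,"dy":-0.86,"dz":1,"rx":0,"ry":0,"rz":0.131},
  {"dx":0.78,"dy":-0.86,"dz":1,"rx":0,"ry":0,"rz":0.131},
  {"dx":0.78,"dy":-0.86,"dz":1,"rx":0,"ry":0,"rz":0.131},
  {"dx":0.78,"dy":-0.86,"dz":1,"rx":0,"ry":0,"rz":0.131},
  {"dx":0.78,"dy":-0.86,"dz":0,"rx":0,"ry":0,"rz":0.131},
  {"dx":0.78,"dy":-0.86,"dz":0,"rx":0,"ry":0,"rz":0.131},
  {"dx":0.78,"dy":-0.86,"dz":0,"rx":0,"ry":0,"rz":0.131},
  {"dx":0.78,"dy":-0.86,"dz":0,"rx":0,"ry":0,"rz":0.131},
  {"dx":0.78,"dy":-0.86,"dz":0,"rx":0,"ry":0,"rz":0.131},
  {"dx":0.78,"dy":-0.86,"dz":0,"rx":0,"ry":0,"rz":0.131},
], claw=0)

```text
t: 1.35
tcp_pos: [0.3666, 0.3851, 0.3309]
tool_rot: [-0.204, 0.979, -0.0, -0.0]
force: [-0.1, -0.1, -0.1]
finger_gap: -0.004
gripper_force: 0.0
```

Request:
move_arm([
  {"dx":0.78,"dy":-0.87,"dz":0,"rx":0,"ry":0,"rz":0},
  {"dx":0.78,"dy":-0.87,"dz":0,"rx":0,"ry":0,"rz":0},
  {"dx":0.78,"dy":-0.87,"dz":0,"rx":0,"ry":0,"rz":0},
  {"dx":0.78,"dy":-0.87,"dz":0,"rx":0,"ry":0,"rz":0},
  {"dx":0.78,"dy":-0.87,"dz":0,"rx":0,"ry":0,"rz":0},
  {"dx":0.78,"dy":-0.87,"dz":0,"rx":0,"ry":0,"rz":0},
  {"dx":0.78,"dy":-0.87,"dz":0,"rx":0,"ry":0,"rz":0},
  {"dx":0.78,"dy":-0.87,"dz":0,"rx":0,"ry":0,"rz":0},
  {"dx":0.78,"dy":-0.87,"dz":0,"rx":0,"ry":0,"rz":0},
  {"dx":0.78,"dy":-0.87,"dz":0,"rx":0,"ry":0,"rz":0},
])

```text
t: 2.6
tcp_pos: [0.5616, 0.1677, 0.3307]
tool_rot: [-0.203, 0.979, 0.0, -0.001]
force: [0.4, 0.5, -0.4]
finger_gap: 0.001
gripper_force: 0.0
```

Request:
move_arm([
  {"dx":0,"dy":0,"dz":-0.9,"rx":0,"ry":0,"rz":0},
  {"dx":0,"dy":0,"dz":-0.9,"rx":0,"ry":0,"rz":0},
  {"dx":0,"dy":0,"dz":-0.9,"rx":0,"ry":0,"rz":0},
  {"dx":0,"dy":0,"dz":-0.9,"rx":0,"ry":0,"rz":0},
  {"dx":0,"dy":0,"dz":-0.9,"rx":0,"ry":0,"rz":0},
  {"dx":0,"dy":0,"dz":-0.9,"rx":0,"ry":0,"rz":0},
  {"dx":0,"dy":0,"dz":-0.9,"rx":0,"ry":0,"rz":0},
  {"dx":0,"dy":0,"dz":-0.9,"rx":0,"ry":0,"rz":0},
  {"dx":0,"dy":0,"dz":-0.8,"rx":0,"ry":0,"rz":0},
  {"dx":0,"dy":0,"dz":0,"rx":0,"ry":0,"rz":0},
])

```text
t: 3.85
tcp_pos: [0.5597, 0.1683, 0.1295]
tool_rot: [-0.203, 0.979, 0.0, -0.002]
force: [1.3, 0.1, 1.3]
finger_gap: -0.001
gripper_force: 0.0
```

Run:
```python
from h import *
snap('side','s1.png',s=1.5)
```

```text
(no output)
```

View pics/s1.png

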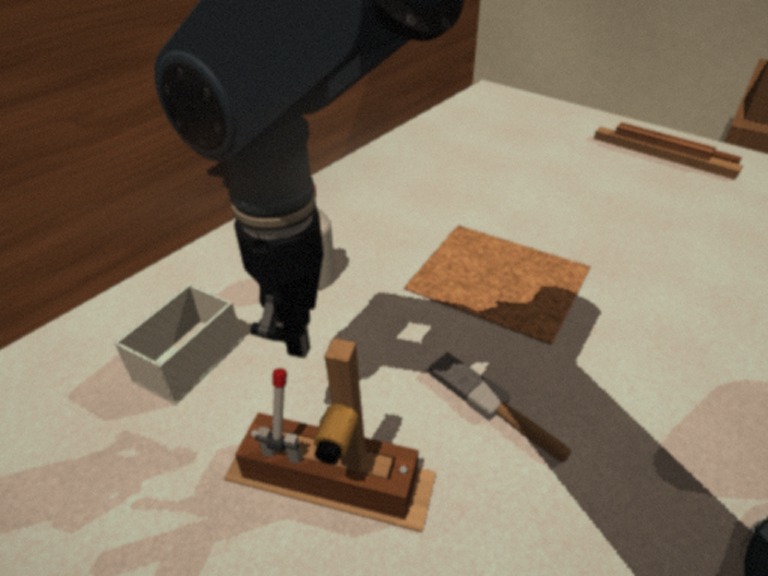

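The tool is behind the leg, with the fingertips at about (300,350) and the red tip at (280,377). Next I push towards the frame's +y.

Request:
move_arm([
  {"dx":-0.16,"dy":0.36,"dz":0,"rx":0,"ry":0,"rz":0},
  {"dx":-0.16,"dy":0.36,"dz":0,"rx":0,"ry":0,"rz":0},
  {"dx":-0.16,"dy":0.36,"dz":0,"rx":0,"ry":0,"rz":0},
  {"dx":-0.16,"dy":0.36,"dz":0,"rx":0,"ry":0,"rz":0},
  {"dx":-0.16,"dy":0.36,"dz":0,"rx":0,"ry":0,"rz":0},
  {"dx":-0.16,"dy":0.36,"dz":0,"rx":0,"ry":0,"rz":0},
  {"dx":-0.16,"dy":0.36,"dz":0,"rx":0,"ry":0,"rz":0},
  {"dx":-0.12,"dy":0.28,"dz":0,"rx":0,"ry":0,"rz":0},
  {"dx":0,"dy":0,"dz":0,"rx":0,"ry":0,"rz":0},
  {"dx":0,"dy":0,"dz":0,"rx":0,"ry":0,"rz":0},
])

```text
t: 5.15
tcp_pos: [0.5305, 0.2384, 0.1313]
tool_rot: [-0.203, 0.979, -0.0, 0.0]
force: [-0.0, 0.0, -0.2]
finger_gap: 0.001
gripper_force: 0.0
```

Run:
```python
from h import *
snap('side','s2.png',s=1.5)
```

```text
(no output)
```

View pics/s2.png

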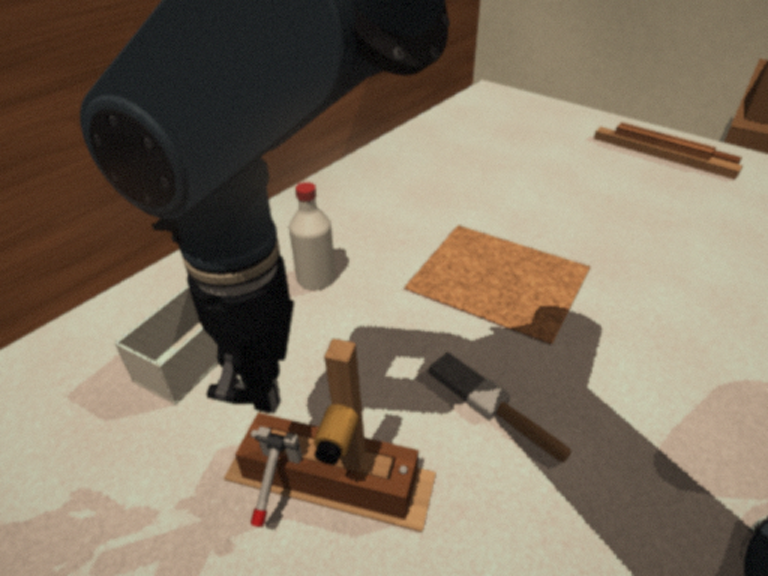

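The kickstand is down, with its red tip at (258,518), and the frame is still seated in the mould. Next: go up, over the neck with a matching tilt, and open the gripper.

Request:
move_arm([
  {"dx":0,"dy":0,"dz":1,"rx":0,"ry":0,"rz":0},
  {"dx":0,"dy":0,"dz":1,"rx":0,"ry":0,"rz":0},
  {"dx":0,"dy":0,"dz":1,"rx":0,"ry":0,"rz":0},
  {"dx":0,"dy":0,"dz":1,"rx":0,"ry":0,"rz":0},
  {"dx":0,"dy":0,"dz":1,"rx":0,"ry":0,"rz":0},
  {"dx":0,"dy":0,"dz":1,"rx":0,"ry":0,"rz":0},
  {"dx":-0.7,"dy":-0.375,"dz":0.6,"rx":-0.025,"ry":-0.01,"rz":0},
  {"dx":-0.7,"dy":-0.375,"dz":0,"rx":-0.025,"ry":-0.01,"rz":0},
  {"dx":-0.7,"dy":-0.375,"dz":0,"rx":-0.025,"ry":-0.01,"rz":0},
  {"dx":-0.75,"dy":-0.375,"dz":0,"rx":-0.025,"ry":-0.01,"rz":0},
], claw=100)

```text
t: 6.45
tcp_pos: [0.4587, 0.2003, 0.2964]
tool_rot: [-0.202, 0.979, -0.028, 0.005]
force: [-0.0, -0.6, -1.3]
finger_gap: 0.999
gripper_force: 0.0
```

Run:
```python
from h import *
from scipy.spatial.transform import Rotation as R
s=sensors.sense();r=R.from_quat(s['tool_rot']);print(s['tcp_pos'],r.as_matrix().round(4))
p=s['tcp_pos']
for n in('side','top'): print(n,proj(n,p))
snap('side','s3.png',crop=(140,150,310,370),s=2.7)
```

```text
[0.4586637  0.20029752 0.29639358] [[-0.9182 -0.3956  0.0213]
 [-0.3961  0.9167 -0.0528]
 [ 0.0014 -0.0569 -0.9984]]
side [225.32756682 192.03719469]
top [110.40262491 257.44473044]
```

View pics/s3.png

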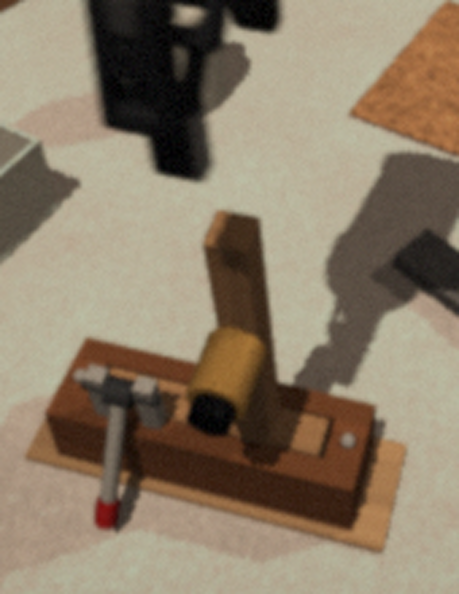

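The frame is unchanged, with the post top at about (235,230) in the crop, and the fingers straddle it. I'll descend and then close.

Request:
move_arm([
  {"dx":0,"dy":0,"dz":-0.55,"rx":0,"ry":0,"rz":0},
  {"dx":0,"dy":0,"dz":-0.55,"rx":0,"ry":0,"rz":0},
  {"dx":0,"dy":0,"dz":-0.55,"rx":0,"ry":0,"rz":0},
  {"dx":0,"dy":0,"dz":-0.55,"rx":0,"ry":0,"rz":0},
  {"dx":0,"dy":0,"dz":-0.55,"rx":0,"ry":0,"rz":0},
  {"dx":0,"dy":0,"dz":-0.55,"rx":0,"ry":0,"rz":0},
  {"dx":0,"dy":0,"dz":-0.55,"rx":0,"ry":0,"rz":0},
  {"dx":0,"dy":0,"dz":-0.35,"rx":0,"ry":0,"rz":0},
  {"dx":0,"dy":0,"dz":0,"rx":0,"ry":0,"rz":0},
  {"dx":0,"dy":0,"dz":0,"rx":0,"ry":0,"rz":0},
])

```text
t: 7.75
tcp_pos: [0.4595, 0.2011, 0.1916]
tool_rot: [-0.203, 0.979, -0.028, 0.005]
force: [-0.8, 0.3, -0.2]
finger_gap: 1.001
gripper_force: 0.0
```

Request:
move_arm([
  {"dx":0,"dy":0,"dz":0,"rx":0,"ry":0,"rz":0},
  {"dx":0,"dy":0,"dz":0,"rx":0,"ry":0,"rz":0},
  {"dx":0,"dy":0,"dz":0,"rx":0,"ry":0,"rz":0},
  {"dx":0,"dy":0,"dz":0,"rx":0,"ry":0,"rz":0},
  {"dx":0,"dy":0,"dz":0,"rx":0,"ry":0,"rz":0},
  {"dx":0,"dy":0,"dz":0,"rx":0,"ry":0,"rz":0},
  {"dx":0,"dy":0,"dz":0,"rx":0,"ry":0,"rz":0},
  {"dx":0,"dy":0,"dz":0,"rx":0,"ry":0,"rz":0},
  {"dx":0,"dy":0,"dz":0,"rx":0,"ry":0,"rz":0},
  {"dx":0,"dy":0,"dz":0,"rx":0,"ry":0,"rz":0},
], claw=0, newtons=60)

```text
t: 9.0
tcp_pos: [0.4591, 0.2012, 0.1916]
tool_rot: [-0.203, 0.979, -0.028, 0.005]
force: [-1.5, 0.4, 5.0]
finger_gap: 0.252
gripper_force: 59.3
```

Run:
```python
from h import *
snap('side','s4.png',crop=(140,150,310,370),s=2.7)
s=sensors.sense();print(s['force'],s['ft_torque'])
```

```text
[-2.02007073  0.96024351  5.68332651] [0.2335572  0.28016091 0.0367367 ]
```

View pics/s4.png

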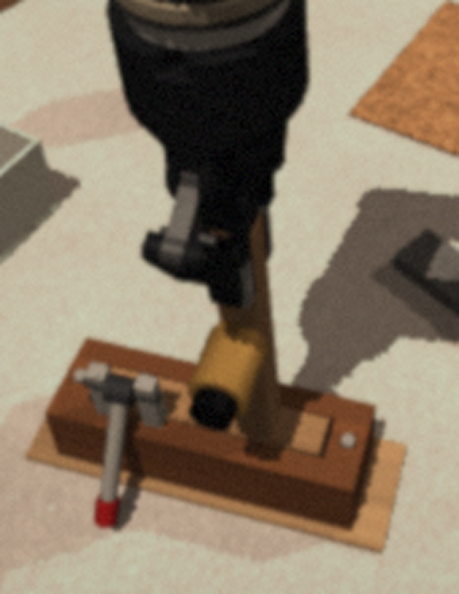

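The fingers grip the neck (gap about 21 mm, 59 N). I lift slowly along the leaning post axis.

Request:
move_arm([
  {"dx":0,"dy":0,"dz":0,"rx":0,"ry":0,"rz":0},
  {"dx":-0.005,"dy":0.013,"dz":0.25,"rx":0,"ry":0,"rz":0},
  {"dx":-0.005,"dy":0.013,"dz":0.25,"rx":0,"ry":0,"rz":0},
  {"dx":-0.005,"dy":0.013,"dz":0.25,"rx":0,"ry":0,"rz":0},
  {"dx":-0.005,"dy":0.013,"dz":0.25,"rx":0,"ry":0,"rz":0},
  {"dx":-0.005,"dy":0.013,"dz":0.25,"rx":0,"ry":0,"rz":0},
  {"dx":-0.005,"dy":0.013,"dz":0.25,"rx":0,"ry":0,"rz":0},
  {"dx":-0.005,"dy":0.013,"dz":0.25,"rx":0,"ry":0,"rz":0},
  {"dx":-0.005,"dy":0.013,"dz":0.25,"rx":0,"ry":0,"rz":0},
  {"dx":0,"dy":0,"dz":0,"rx":0,"ry":0,"rz":0},
], newtons=90)

```text
t: 10.3
tcp_pos: [0.4585, 0.2038, 0.2419]
tool_rot: [-0.203, 0.979, -0.028, 0.006]
force: [-0.2, -0.4, -5.0]
finger_gap: 0.244
gripper_force: 88.2
```

Request:
move_arm([
  {"dx":0,"dy":0,"dz":0.4,"rx":0,"ry":0,"rz":0},
  {"dx":0,"dy":0,"dz":0.4,"rx":0,"ry":0,"rz":0},
  {"dx":0,"dy":0,"dz":0.4,"rx":0,"ry":0,"rz":0},
  {"dx":0,"dy":0,"dz":0.4,"rx":0,"ry":0,"rz":0},
  {"dx":0,"dy":0,"dz":0.4,"rx":0,"ry":0,"rz":0},
  {"dx":0,"dy":0,"dz":0.4,"rx":0,"ry":0,"rz":0},
  {"dx":0,"dy":0,"dz":0,"rx":0,"ry":0,"rz":0},
  {"dx":0,"dy":0,"dz":0,"rx":0,"ry":0,"rz":0},
  {"dx":0,"dy":0,"dz":0,"rx":0,"ry":0,"rz":0},
  {"dx":0,"dy":0,"dz":0,"rx":0,"ry":0,"rz":0},
])

```text
t: 11.55
tcp_pos: [0.4579, 0.2036, 0.3009]
tool_rot: [-0.203, 0.979, -0.028, 0.004]
force: [0.2, 0.5, -5.4]
finger_gap: 0.248
gripper_force: 88.5
```

Run:
```python
from h import *
snap('side','s5.png',crop=(120,130,320,370),s=2.5)
s=sensors.sense();print(s['force'],s['ft_torque'],s['tcp_pos'])
```

```text
[ 0.66733205  0.33717203 -5.84011893] [-0.12403909  0.1320658   0.04900906] [0.45796867 0.20357808 0.30099541]
```

View pics/s5.png

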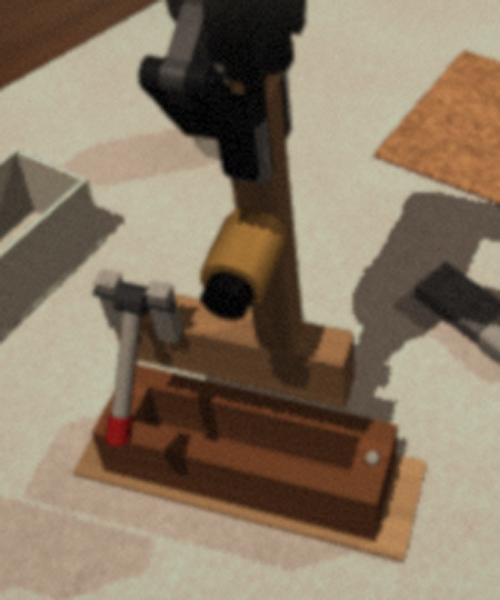

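Clear of the mould and gripped. I'll carry it to the pad, straightening the tilt and turning with it.

Request:
move_arm([
  {"dx":0.043,"dy":-0.3,"dz":0,"rx":0.01,"ry":0.004,"rz":-0.025},
  {"dx":0.043,"dy":-0.57,"dz":0,"rx":0.01,"ry":0.004,"rz":-0.025},
  {"dx":0.043,"dy":-0.57,"dz":0,"rx":0.01,"ry":0.004,"rz":-0.025},
  {"dx":0.043,"dy":-0.57,"dz":0,"rx":0.01,"ry":0.004,"rz":-0.025},
  {"dx":0.043,"dy":-0.57,"dz":0,"rx":0.01,"ry":0.004,"rz":-0.025},
  {"dx":0.043,"dy":-0.57,"dz":0,"rx":0.01,"ry":0.004,"rz":-0.025},
  {"dx":0.043,"dy":-0.57,"dz":0,"rx":0.01,"ry":0.004,"rz":-0.025},
  {"dx":0.043,"dy":-0.57,"dz":0,"rx":0.01,"ry":0.004,"rz":-0.025},
  {"dx":0.043,"dy":-0.57,"dz":0,"rx":0.01,"ry":0.004,"rz":-0.025},
  {"dx":0.043,"dy":-0.57,"dz":0,"rx":0.01,"ry":0.004,"rz":-0.025},
])

```text
t: 12.85
tcp_pos: [0.469, 0.0669, 0.3013]
tool_rot: [-0.138, 0.99, -0.0, -0.002]
force: [0.5, -0.3, -5.0]
finger_gap: 0.248
gripper_force: 88.4
```

Request:
move_arm([
  {"dx":0.043,"dy":-0.57,"dz":0,"rx":0,"ry":0,"rz":-0.025},
  {"dx":0.043,"dy":-0.57,"dz":0,"rx":0,"ry":0,"rz":-0.025},
  {"dx":0.043,"dy":-0.57,"dz":0,"rx":0,"ry":0,"rz":-0.025},
  {"dx":0.043,"dy":-0.57,"dz":0,"rx":0,"ry":0,"rz":-0.025},
  {"dx":0.043,"dy":-0.57,"dz":0,"rx":0,"ry":0,"rz":-0.025},
  {"dx":0.043,"dy":-0.57,"dz":0,"rx":0,"ry":0,"rz":-0.025},
  {"dx":0.043,"dy":-0.57,"dz":0,"rx":0,"ry":0,"rz":-0.025},
  {"dx":0.043,"dy":-0.57,"dz":0,"rx":0,"ry":0,"rz":-0.025},
  {"dx":0.043,"dy":-0.57,"dz":0,"rx":0,"ry":0,"rz":-0.025},
  {"dx":0.043,"dy":-0.57,"dz":0,"rx":0,"ry":0,"rz":-0.025},
])

```text
t: 14.1
tcp_pos: [0.4797, -0.0756, 0.3013]
tool_rot: [-0.073, 0.997, -0.0, -0.002]
force: [0.4, 0.5, -5.3]
finger_gap: 0.243
gripper_force: 88.4
```

Request:
move_arm([
  {"dx":0.043,"dy":-0.57,"dz":0,"rx":0,"ry":0,"rz":0},
  {"dx":0.043,"dy":-0.57,"dz":0,"rx":0,"ry":0,"rz":0},
  {"dx":0.043,"dy":-0.57,"dz":0,"rx":0,"ry":0,"rz":0},
  {"dx":0.043,"dy":-0.57,"dz":0,"rx":0,"ry":0,"rz":0},
  {"dx":0.043,"dy":-0.57,"dz":0,"rx":0,"ry":0,"rz":0},
  {"dx":0.043,"dy":-0.57,"dz":0,"rx":0,"ry":0,"rz":0},
  {"dx":0.043,"dy":-0.57,"dz":0,"rx":0,"ry":0,"rz":0},
  {"dx":0.043,"dy":-0.57,"dz":0,"rx":0,"ry":0,"rz":0},
  {"dx":0.043,"dy":-0.5,"dz":0,"rx":0,"ry":0,"rz":0},
  {"dx":0.043,"dy":-0.3,"dz":0,"rx":0,"ry":0,"rz":0},
])

```text
t: 15.35
tcp_pos: [0.4905, -0.2095, 0.3013]
tool_rot: [-0.073, 0.997, -0.0, -0.002]
force: [-1.3, -0.2, -5.9]
finger_gap: 0.251
gripper_force: 88.5
```

Run:
```python
from h import *
from scipy.spatial.transform import Rotation as R
snap('side','s6.png',crop=(180,50,400,270),s=2.7)
s=sensors.sense();print(s['force'],s['ft_torque'],s['tcp_pos'],R.from_quat(s['tool_rot']).as_matrix().round(3))
```

```text
[ 1.19808703 -1.79897308 -5.19128477] [-0.22338312  0.06775004  0.00108057] [ 0.49074415 -0.21041879  0.3012836 ] [[-0.989 -0.145 -0.003]
 [-0.145  0.989 -0.002]
 [ 0.003 -0.001 -1.   ]]
```

View pics/s6.png

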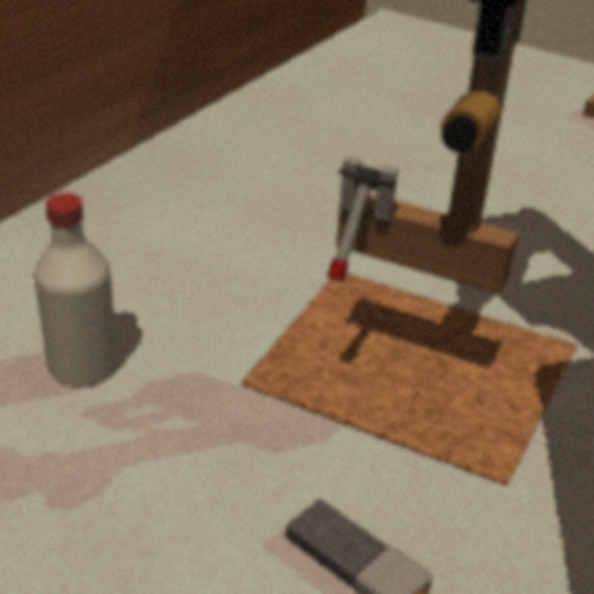

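The frame hangs upright over the pad, with the foot at about (430,245) in the crop. I descend, stopping about 8 mm above the pad.

Request:
move_arm([
  {"dx":0,"dy":-0.06,"dz":-0.5,"rx":0,"ry":0,"rz":0},
  {"dx":0,"dy":-0.06,"dz":-0.5,"rx":0,"ry":0,"rz":0},
  {"dx":0,"dy":-0.06,"dz":-0.5,"rx":0,"ry":0,"rz":0},
  {"dx":0,"dy":-0.06,"dz":-0.5,"rx":0,"ry":0,"rz":0},
  {"dx":0,"dy":-0.06,"dz":-0.5,"rx":0,"ry":0,"rz":0},
  {"dx":0,"dy":-0.06,"dz":-0.5,"rx":0,"ry":0,"rz":0},
  {"dx":0,"dy":-0.06,"dz":-0.5,"rx":0,"ry":0,"rz":0},
  {"dx":0,"dy":-0.06,"dz":-0.4,"rx":0,"ry":0,"rz":0},
  {"dx":0,"dy":0,"dz":-0.2,"rx":0,"ry":0,"rz":0},
  {"dx":0,"dy":0,"dz":0,"rx":0,"ry":0,"rz":0},
])

```text
t: 16.65
tcp_pos: [0.4902, -0.2206, 0.1985]
tool_rot: [-0.073, 0.997, 0.0, -0.002]
force: [-0.3, -0.1, -4.1]
finger_gap: 0.245
gripper_force: 88.4
```

Request:
move_arm([
  {"dx":0,"dy":0,"dz":-0.04,"rx":0,"ry":0,"rz":0},
  {"dx":0,"dy":0,"dz":-0.04,"rx":0,"ry":0,"rz":0},
  {"dx":0,"dy":0,"dz":-0.04,"rx":0,"ry":0,"rz":0},
  {"dx":0,"dy":0,"dz":-0.04,"rx":0,"ry":0,"rz":0},
  {"dx":0,"dy":0,"dz":-0.04,"rx":0,"ry":0,"rz":0},
  {"dx":0,"dy":0,"dz":0,"rx":0,"ry":0,"rz":0},
  {"dx":0,"dy":0,"dz":0,"rx":0,"ry":0,"rz":0},
  {"dx":0,"dy":0,"dz":0,"rx":0,"ry":0,"rz":0},
  {"dx":0,"dy":0,"dz":0,"rx":0,"ry":0,"rz":0},
  {"dx":0,"dy":0,"dz":0,"rx":0,"ry":0,"rz":0},
])

```text
t: 17.9
tcp_pos: [0.4904, -0.2206, 0.1938]
tool_rot: [-0.073, 0.997, -0.0, -0.002]
force: [0.6, 0.3, -5.5]
finger_gap: 0.245
gripper_force: 88.4
```

Request:
move_arm([
  {"dx":0,"dy":0,"dz":-0.04,"rx":0,"ry":0,"rz":0},
  {"dx":0,"dy":0,"dz":-0.04,"rx":0,"ry":0,"rz":0},
  {"dx":0,"dy":0,"dz":-0.04,"rx":0,"ry":0,"rz":0},
  {"dx":0,"dy":0,"dz":-0.04,"rx":0,"ry":0,"rz":0},
  {"dx":0,"dy":0,"dz":0,"rx":0,"ry":0,"rz":0},
  {"dx":0,"dy":0,"dz":0,"rx":0,"ry":0,"rz":0},
  {"dx":0,"dy":0,"dz":0,"rx":0,"ry":0,"rz":0},
  {"dx":0,"dy":0,"dz":0,"rx":0,"ry":0,"rz":0},
  {"dx":0,"dy":0,"dz":0,"rx":0,"ry":0,"rz":0},
  {"dx":0,"dy":0,"dz":0,"rx":0,"ry":0,"rz":0},
])

```text
t: 19.15
tcp_pos: [0.4904, -0.2207, 0.1898]
tool_rot: [-0.073, 0.997, -0.0, -0.002]
force: [-0.4, -0.3, -4.8]
finger_gap: 0.245
gripper_force: 88.4
```

Request:
move_arm([
  {"dx":0,"dy":0,"dz":-0.04,"rx":0,"ry":0,"rz":0},
  {"dx":0,"dy":0,"dz":-0.04,"rx":0,"ry":0,"rz":0},
  {"dx":0,"dy":0,"dz":0,"rx":0,"ry":0,"rz":0},
  {"dx":0,"dy":0,"dz":0,"rx":0,"ry":0,"rz":0},
  {"dx":0,"dy":0,"dz":0,"rx":0,"ry":0,"rz":0},
  {"dx":0,"dy":0,"dz":0,"rx":0,"ry":0,"rz":0},
  {"dx":0,"dy":0,"dz":0,"rx":0,"ry":0,"rz":0},
  {"dx":0,"dy":0,"dz":0,"rx":0,"ry":0,"rz":0},
  {"dx":0,"dy":0,"dz":0,"rx":0,"ry":0,"rz":0},
  {"dx":0,"dy":0,"dz":0,"rx":0,"ry":0,"rz":0},
])

```text
t: 20.4
tcp_pos: [0.4902, -0.2208, 0.1885]
tool_rot: [-0.073, 0.997, -0.0, -0.002]
force: [-4.7, -0.5, 5.3]
finger_gap: 0.243
gripper_force: 89.8
```

Contact at about 10 N. With no pictures left to view, I check the contact location and the tilt numerically.

Run:
```python
from h import *
from scipy.optimize import least_squares
from scipy.spatial.transform import Rotation as R
F=[];M=[]
for i in range(6):
    s=sensors.sense();F.append(s['force']);M.append(s['ft_torque']);cams.snapshot('side')
print(np.mean(F,0),np.mean(M,0),s['tcp_pos'])
# pitch/roll of hanging frame from the viewed s6 crop (tilt fit)
t=np.array([.4907,-.2104,.3013])
q=[((-30,57,145),(459,133)),((-70,12,0),(502,292)),((-70,-12,45),(517,236)),((45,18,75),(369,175)),((45,18+74*np.sin(2.5),75+74*np.cos(2.5)),(338,269)),((-30,0,161),(490,75))]
def f(p):
    r=R.from_euler('z',.146)*R.from_euler('xy',p[:2])
    return np.r_[np.concatenate([proj('side',t+p[2:]+r.apply((np.array(a)-[-30,0,181])/1e3))-(np.array(u)/2.7+[179.7,49.7]) for a,u in q]),p[2:]/.003]
r=least_squares(f,np.zeros(5),loss='soft_l1');print(r.x.round(3),r.fun.round(1))
# dark/cork gap check skipped; kickstand red tip in current view
```

```text
[-4.22493902e+00  3.83356076e-03  5.61672587e+00] [0.02029999 0.62794091 0.04432987] [ 0.49018097 -0.22080233  0.18853622]
[ 0.024  0.012 -0.     0.001 -0.001] [-0.1 -0.6 -0.6  0.9  1.3 -2.2 -0.2  0.1  0.2 -0.4 -0.   1.3 -0.   0.2
 -0.3]
```

Tilt is small (roll 0.024, pitch 0.012 rad), with the +x end touching first. I take out that pitch and settle slightly lower.

Request:
move_arm([
  {"dx":0,"dy":0,"dz":0,"rx":0,"ry":-0.006,"rz":0},
  {"dx":0,"dy":0,"dz":-0.01,"rx":0,"ry":-0.006,"rz":0},
  {"dx":0,"dy":0,"dz":-0.01,"rx":0,"ry":-0.006,"rz":0},
  {"dx":0,"dy":0,"dz":-0.01,"rx":0,"ry":-0.006,"rz":0},
  {"dx":0,"dy":0,"dz":-0.01,"rx":0,"ry":0,"rz":0},
  {"dx":0,"dy":0,"dz":0,"rx":0,"ry":0,"rz":0},
  {"dx":0,"dy":0,"dz":0,"rx":0,"ry":0,"rz":0},
  {"dx":0,"dy":0,"dz":0,"rx":0,"ry":0,"rz":0},
  {"dx":0,"dy":0,"dz":0,"rx":0,"ry":0,"rz":0},
  {"dx":0,"dy":0,"dz":0,"rx":0,"ry":0,"rz":0},
])

```text
t: 21.95
tcp_pos: [0.49, -0.2207, 0.1883]
tool_rot: [-0.073, 0.997, -0.001, 0.004]
force: [-3.3, 0.6, 11.8]
finger_gap: 0.247
gripper_force: 90.7
```

Run:
```python
from h import *
F=[];M=[]
for i in range(6):
    s=sensors.sense();F.append(s['force']);M.append(s['ft_torque']);im=cams.snapshot('side')
print(np.mean(F,0),np.mean(M,0),s['tcp_pos'],s['gripper_force'])
h=cv2.cvtColor(im,cv2.COLOR_RGB2HSV);m=(((h[...,0]<6)|(h[...,0]>174))&(h[...,1]>170)&(h[...,2]>90)).astype(np.uint8)
n,_,st,c=cv2.connectedComponentsWithStats(m);print([(st[i][4],c[i].round(1)) for i in range(1,n) if st[i][4]>8])
from scipy.spatial.transform import Rotation as R
base=np.array([s['tcp_pos'][0],s['tcp_pos'][1],.005]);r=R.from_euler('z',.146)
for a in(2.95,2.6): print('tip pred',a,proj('side',base+r.apply(np.array([75,18-74*np.sin(.45-a),75+74*np.cos(a-.45)])/1e3)))
print('foot',base+r.apply([.03,0,0]))
```

```text
[-3.67394212  0.58883236 11.54707683] [0.20150749 1.50082424 0.01011794] [ 0.48997639 -0.22074933  0.18829629] 90.72298407554626
[(np.int32(55), array([203.1, 125.4])), (np.int32(24), array([303.6, 187.4]))]
tip pred 2.95 [304.15321423 186.76420608]
tip pred 2.6 [301.44615787 184.81835829]
foot [ 0.51965722 -0.21638488  0.005     ]
```

```bash
python3 -c "
from h import *
print(order.sign_off())"
```

```text
the job is handed in; nothing more can be done
None
```

I handed the job in with the kickstand down and the frame standing on the cork pad, about 2 mm from its centre. It is still gripped at about 90 N and presses on the pad with about 17 N. The sign-off returned no verdict; my last fit, made while it hung over the pad, had it tilted under 0.03 rad, and none of my moves touched the glue, tub or brush.

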